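Pack a bearing race and stack the turned tote

ROBOT

A 6-joint arm with a two-finger parallel gripper is mounted at the origin on a cart in front of the work surface, level with it; the furniture and walls round the work are solid. World frame = base frame: x ahead of the robot, y to its left, z up, the work surface at z = 0. Lengths are in m, angles in rad, forces in N, time in s.
With the tool pointing down it reaches from about 0.35 to 0.8 m from the base axis. Payload 7.3 kg.
Tool frame: the origin (TCP) lies midway between the tips of the shut fingers; the grasp point (between the pads) lies 19 mm behind it; z points along the fingers, x is the direction in which the jaws open and shut, and the axes are right-handed (so a half turn about z gives the same grasp; the last joint's range is limited). The gripper opens to 85 mm and grips with 20 to 120 N. Pads are 22 mm wide; open, the fingers measure 114 mm over their backs; the gripper's body (76 mm by 85 mm) begins 54 mm behind the grasp point. The pads swing forward as they close: fully open they stand 13 mm farther back than shut.
Start: joints at [-1.467, 0.342, 1.524, -0, 1.275, -0.146], TCP at [0.13, -0.509, 0.231] pointing down, gripper open.
Joint ranges: [-2.53, 2.53], [-0.77, 2.02], [0.04, 2.7], [-1, 4.14], [0.28, 2.66], [-3.11, 3.11]. Speed limits (rad/s): [2.57, 2.57, 3.14, 3.14, 3.14, 3.14].

INTERFACE

Orientations are given as [roll, pitch, yaw] about the fixed x, y, z axes, in that order (R = Rz(yaw) Ry(pitch) Rx(roll)).
In Python, from rig import state, imaging, env, models gives the robot as it stands.
- The arm moves only by the tool arm_command, never from a script. Its argument "motion" is a list of rows, each a list of 3 entries, a list of its own where there are three numbers: the turn, a rotation vector about the tool's x, y, z in rad, then the shift along the tool's x, y, z in m, then the closure in counts, from 0 (fully open) to 255 (shut). In form: [[[ax, ay, az], [tx, ty, tz], fingers], ...]. A call has 1 to 5 rows; each row is the pose to reach, as a shift and turn from the pose commanded when the call began, along the tool's axes at that moment; what a row does not reach only later rows make up. A row lasts 1/12 s, in which the tool goes at most 41.7 mm and 7.16 degrees, less where a joint would pass 70% of its speed; a pose out of reach is approached as far as the arm can. A call with a gripper value outside its range is refused whole. The fingers move at their own pace and stop on an object; "newtons" is the grip in N (left out, the last holds). Time passes only in rows, so rows that repeat a pose let the fingers close. It gives the time, the measured TCP pose, the force and the opening at its end, in the units of the state.
- state(): the state, without advancing time (a new reading comes with each control period).
- imaging.capture(name): name is "scene" or "top" or "wrist"; returns a dict with "frame" (480x640x3 uint8, red, green, blue), "range_z" (480x640 float32, m along the optical axis (not along the pixel's ray), 0 where there is no reading), "mtx" (3x3 intrinsics, pixels), "D" ([k1, k2, p1, p2, k3] as OpenCV has them; the pictures are not rectified), "cam_to_world" (4x4, takes a point from camera to world coordinates). Camera axes: x right, y up, looking along -z (the intrinsics and any distortion apply to the point x, -y, -z); pixel columns grow to the right and rows downward; lengths in m; the calibration is good to about 2 mm. A picture is of the moment at which its call begins.
- env.close_job(): hands the job in, once; it reports no verdict.
Trained networks look in a picture, given as the dict that the camera call returned (one of the last four; its "shot" number tells which), for a name from the list of things; names that differ only in an ending like _2 or _b are one class to them, and where a whole thing is asked for, a point or a joint stands for the part that bears it (a point fixed in the world has none). Each returns a list of dicts, best first, with "p" (0 to 1); they miss things now and then, are a little off and sometimes report something else, mostly with a low value. They report only what shows in the picture. A call takes as long as a camera call. They do not tell look-alikes from the thing itself.
- models.search_frame(target, picture): "box" ([left, top, width, height] as shares, 0 to 1, of the picture: columns of its width, rows of its height, round what is visible of it).
- models.cut_out(target, picture): "region" (480x640 bool, what is visible of it) and "box" ([left, top, width, height] as shares, 0 to 1, of the picture: columns of its width, rows of its height, round what is visible of it).
- models.tip_of(target, picture): "centre" ([column, row] as shares, 0 to 1, of the picture: columns of its width, rows of its height: a listed point, or the origin of a listed thing).
The state is a dict: "t": time; "joint_positions": joint angles; "dq": joint speeds; "effort": joint torques, N m; "ee_pos": TCP position; "eef_rot": TCP orientation; "ft_force": force on the tool from outside, world axes, zero at the start; "torque": the same for the moment, N m; "width": finger opening in m.
Only numpy, scipy, OpenCV 4.12 (cv2) and the standard library are available. Lean on these libraries where they do the work, as an engineer would, in place of code of your own. Each camera call takes 0.05 s, during which the arm holds its last target. There are 200 camera calls.

TASK

Put the loose bearing race into the green tote. Then lift the blue tote off the sloping stand and stack it squarely on the green one, turned end for end so that its white-plate end is over the green tote's plain end: it must sit level up on the rim lugs, not nested down inside. Leave the green tote upright where it stands.

Things in the scene. Friction and masses are not known exactly. Their poses are not given: they have to be found in the camera images.
- race_mid (a point): The loose steel bearing race (ring) lying flat on the table: 29 mm outside diameter, 10 mm high, about 30 g. Point at its centre, half-way up (5 mm above its underside).
- lower: Green stack-nest tote, loose and level on the table: open tray 139 mm long (its x), 62 wide (y), 46 high, 2.5 mm walls, about 0.3 kg. Origin under the centre of its bottom, z up. Inner floor 3 mm up, 75 x 40 mm; the walls flare out to a mouth 56 mm wide and 96 mm long between the lugs. A blank white plate marks its -x end; the +x end is plain.
- lower_label (a point): Point on the green tote's white-plate end, 69 mm from the centre, 41 mm up. That end has one rim lug, 16 mm wide, in the middle; the plain end has two, 12 mm wide, 16.5 mm either side of the middle. Lug tops are 40 mm above the tote's underside, 6 mm below its rim, 48 to 58 mm from the centre lengthwise; an upright stop stands outside each.
- upper_mid (a point): Empty blue tote, shape and size of the green one, about 0.16 kg, lying on the stand at 25 degrees, white-plate end uphill. Point at its centre, 23 mm above its underside; x along its length (white plate at -x), y across, z out of its mouth. To grip: across the 62 mm width, half-way along, on the upright collar 36 to 46 mm above its underside.
- upper_label (a point): Point on the blue tote's white-plate end, 69 mm from its centre, 41 mm above its underside. Set on the green tote the same way round, it nests inside. Turned 180 degrees and centred within 2.5 mm lengthwise and 4 mm across, its feet stand on the lugs and its underside is 40 mm above the green one's.
- upper: The blue tote again; origin under the centre of its bottom, axes as for its centre point.
- race: The bearing race again; origin under its centre.
- stand: Grey steel stand fixed to the table, base 140 x 100 mm, with a plate 76 mm wide sloping at 25 degrees, falling along the stand's +x (away from the robot), and a low lip across its lower end against which the blue tote rests. Origin at table height under the middle of the base; highest point about 75 mm up.
Things that resemble listed ones, but are neither listed nor needed, are in the scene too. What is shaped like the race but red is not meant.

How it is judged:
By the outcome, as a careful person would: the job done as asked, in the order asked, and still so for the second after the job is handed in, with the robot touching nothing.
It also fails if it takes over 53 s, if anything falls off the work surface, if the arm or the gripper's body presses on something with over 40 N, if the wrist force passes 120 N, or if a joint passes its speed limit or range.

## Working session

There is one attempt and no reset: what is moved stays moved. The work goes in short steps, Python scripts to look and compute and a tool call to move; the robot and the scene stay as the last step left them, time stands still between calls to the robot, and variables do not carry over. Pictures are saved under pics/ and viewed, about 8 in all and at most 12, crops included, and the job is handed in when it is done.

Besides the shell and the picture viewer there is one more tool, called after ">>>" by a JSON object that holds its "name" and its "arguments", one argument or row to a line. arm_command: Moves the arm, as the interface text tells. Its arguments: {"type":"object","properties":{"motion":{"type":"array"},"newtons":{"type":"number"}},"required":["motion"]}

```bash
ls; mkdir -p pics; cat > h.py <<'E'
import numpy as np, cv2
from scipy.spatial.transform import Rotation as R
from rig import state, imaging, env, models
def cloud(p):
    "world point of every pixel (480x640x3), nan where no range"
    v,u=np.mgrid[0:480,0:640].astype(np.float64)
    n=cv2.undistortPoints(np.stack([u.ravel(),v.ravel()],1).reshape(-1,1,2),p["mtx"],np.array(p["D"],float)).reshape(480,640,2)
    z=p["range_z"].astype(float); z=np.where(z>0,z,np.nan)
    c=np.stack([n[...,0]*z,-n[...,1]*z,-z],-1); T=np.array(p["cam_to_world"])
    return c@T[:3,:3].T+T[:3,3]
def project(p,X):
    T=np.linalg.inv(np.array(p["cam_to_world"])); c=np.atleast_2d(X)@T[:3,:3].T+T[:3,3]
    c=c*[1,-1,-1]
    return cv2.projectPoints(c.reshape(-1,1,3),np.zeros(3),np.zeros(3),p["mtx"],np.array(p["D"],float))[0].reshape(-1,2)
def save(p,n,crop=None,s=1):
    f=p["frame"][...,::-1]
    if crop: x,y,w,h=crop; f=f[y:y+h,x:x+w]
    cv2.imwrite("pics/"+n+".png",cv2.resize(f,None,fx=s,fy=s,interpolation=cv2.INTER_CUBIC))
E
python3 - <<'E'
from h import *
a=imaging.capture("scene"); b=imaging.capture("top")
save(a,"scene0"); save(b,"top0")
for n,p in(("scene",a),("top",b)):
    C=cloud(p); print(n,np.round(p["cam_to_world"],3).tolist())
    for t in("race_mid","lower","lower_label","upper_mid","upper_label"):
        for d in models.tip_of(t,p)[:4]:
            u,v=d["centre"][0]*640,d["centre"][1]*480
            print(t,round(d["p"],2),round(u),round(v),np.round(C[min(int(v),479),min(int(u),639)],3))
print(state())
E
```

```text
pics
scene [[-0.574, 0.461, -0.677, -0.262], [-0.819, -0.321, 0.476, 0.433], [0.002, 0.828, 0.561, 0.709], [0.0, 0.0, 0.0, 1.0]]
race_mid 0.7 272 345 [0.354 0.091 0.005]
race_mid 0.63 281 258 [ 0.575 -0.067  0.004]
race_mid 0.5 246 324 [ 0.436  0.097 -0.001]
lower 0.61 351 228 [0.22  0.03  0.305]
lower_label 0.62 361 228 [0.198 0.031 0.317]
upper_mid 0.83 274 228 [ 0.564 -0.046  0.095]
upper_mid 0.73 276 243 [ 0.57  -0.052  0.053]
upper_label 0.98 292 220 [ 0.55  -0.084  0.111]
top [[0.024, 0.997, -0.078, 0.408], [-1.0, 0.023, -0.015, -0.078], [-0.013, 0.078, 0.997, 1.062], [0.0, 0.0, 0.0, 1.0]]
race_mid 0.68 243 264 [0.431 0.105 0.004]
race_mid 0.42 251 305 [0.348 0.086 0.013]
lower 0.98 424 193 [ 0.587 -0.262  0.01 ]
lower_label 0.8 422 226 [ 0.513 -0.254  0.047]
upper_mid 0.72 329 180 [ 0.603 -0.066  0.045]
upper_label 0.8 334 200 [ 0.551 -0.077  0.114]
upper_label 0.64 329 195 [ 0.561 -0.068  0.106]
{'t': 0.6, 'joint_positions': array([-1.46699234e+00,  3.41990957e-01,  1.52410459e+00,  6.81579312e-06,
        1.27540033e+00, -1.45999703e-01]), 'dq': array([-3.41584203e-04, -6.04180592e-04, -5.54808542e-05,  1.61257422e-03,
       -1.94539772e-03,  1.57382343e-03]), 'effort': array([-6.75092288e-04, -4.33361113e+01, -2.46191061e+01, -2.75892908e-04,
        3.99479131e-04, -8.13872532e-06]), 'ee_pos': array([ 0.12981267, -0.50871506,  0.2313246 ]), 'eef_rot': array([ 3.14158503e+00, -9.66955733e-05, -1.32099462e+00]), 'ft_force': array([-0.34397702,  0.014768  ,  0.30766809]), 'torque': array([-0.07936798,  0.03326689,  0.00034244]), 'width': 0.08519840364139972}
```

View pics/scene0.png

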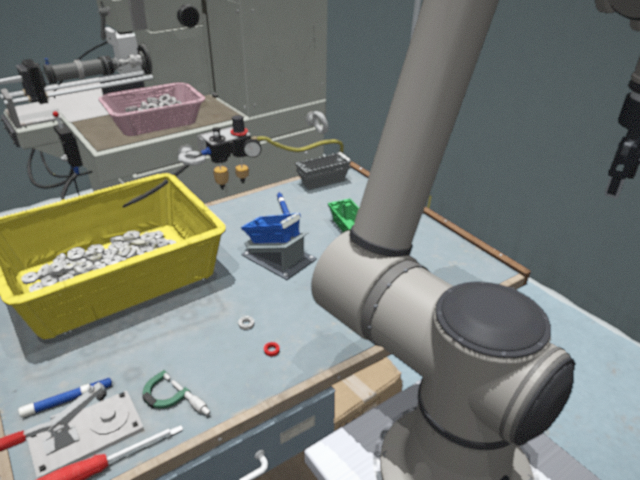

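View pics/top0.png

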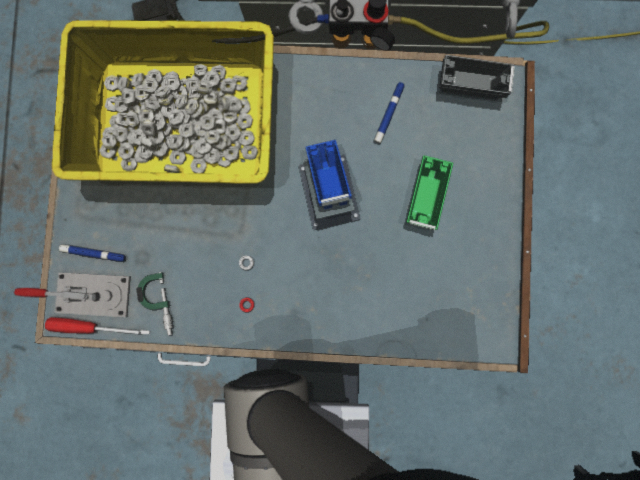

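Scene: the blue tote is on the stand at top (328,178), with its white plate at (336,199). The green tote is at (429,193), with its white plate at (421,227). The black tote at (478,76) is a look-alike.
Race candidates in the top view: the steel ring at (246,263), the red ring at (247,305), and the rings in the yellow tub. The steel ring fits because it is loose on the table and not red. I'll confirm it in a crop and measure.

```bash
python3 - <<'E'
from h import *
p=imaging.capture("top"); C=cloud(p); hsv=cv2.cvtColor(p["frame"],cv2.COLOR_RGB2HSV)
save(p,"crop1",(220,130,240,190),3)
v,u=np.mgrid[0:480,0:640]
# race
m=(abs(u-246)<14)&(abs(v-263)<14)&(C[...,2]>0.005)&(C[...,2]<.02)
X=C[m]; print("race",m.sum(),X.mean(0),np.median(X,0),X.min(0),X.max(0))
print("table z",[np.nanmedian(C[y-6:y+6,x-6:x+6,2]).round(4) for x,y in((280,263),(400,270),(300,120),(470,200))])
for nm,lo,hi in(("green",45,80),("blue",105,128)):
    m=(hsv[...,0]>lo)&(hsv[...,0]<hi)&(hsv[...,1]>150)
    m&=(u>295)&(u<470)&(v>135)&(v<240)&~((u>365)&(v<150))
    if nm=="blue": m&=u<360
    m=cv2.dilate(m.astype(np.uint8),np.ones((5,5)))>0
    m&=(C[...,2]>0.02)
    X=C[m]; print(nm,m.sum(),X.min(0),X.max(0))
    if nm=="green":
        Y=X[X[:,2]>.037]; r=cv2.minAreaRect(Y[:,:2].astype(np.float32)*1000); print(r,np.percentile(Y[:,2],[10,50,90,98]))
    else:
        r=cv2.minAreaRect(X[:,:2].astype(np.float32)*1000); print(r)
    w=(hsv[...,1]<60)&(hsv[...,2]>190)&(cv2.dilate(m.astype(np.uint8),np.ones((7,7)))>0)&(C[...,2]>.02)
    print("white",w.sum(),C[w].mean(0),C[w].min(0),C[w].max(0))
E
```

```text
race 143 [0.43445734 0.09857497 0.00942748] [0.43443123 0.09873111 0.00971633] [0.40578802 0.07312429 0.00500276] [0.4599293  0.12626628 0.01673967]
table z [np.float64(0.0016), np.float64(0.0012), np.float64(0.0015), np.float64(0.0018)]
green 412 [ 0.52482347 -0.3132955   0.02068764] [ 0.65534836 -0.22524214  0.05251284]
((586.1514282226562, -269.71478271484375), (62.281044006347656, 129.2421112060547), 76.79064178466797) [0.039088   0.04381803 0.04872472 0.05058122]
white 13 [ 0.5196108  -0.2439524   0.04994047] [ 0.51829057 -0.25319066  0.04722132] [ 0.52228492 -0.23598204  0.0535956 ]
blue 2012 [ 0.53937199 -0.11235819  0.02133803] [ 0.67985769 -0.01936272  0.12048685]
((608.0987548828125, -63.53052520751953), (136.76365661621094, 68.05464935302734), 15.932068824768066)
white 32 [ 0.55511242 -0.0800739   0.11697392] [ 0.54795997 -0.10308366  0.11413825] [ 0.56065587 -0.05705419  0.12048685]
```

View pics/crop1.png

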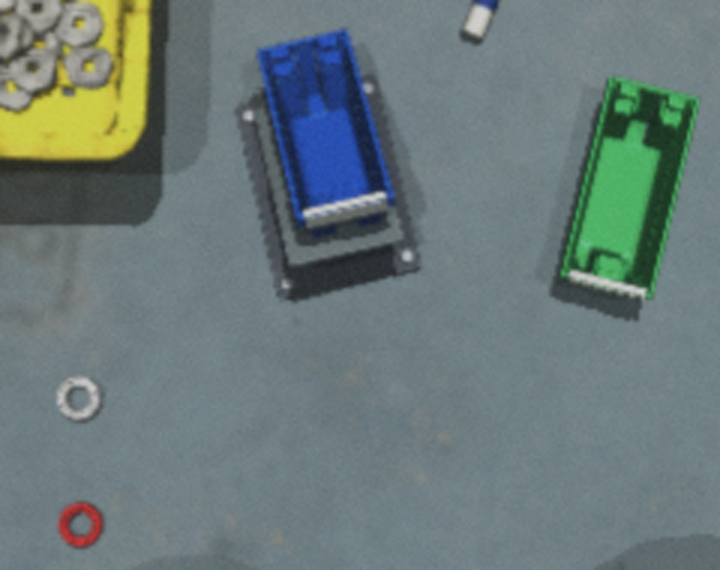

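The crop shows the plain steel ring at crop (79,398), beside the red one at (81,524). The steel one is the race. Next I'll add a move helper and plan a first leg that looks at the green tote with the wrist camera.

```bash
cat >> h.py <<'E'
def pose(s=None):
    s=s or state(); return np.array(s["ee_pos"]),R.from_euler("xyz",s["eef_rot"])
def down(yaw,tilt=None):
    "tool pointing down, tool x at world yaw (deg)"
    return R.from_euler("xyz",[180,0,yaw],degrees=True)
def plan(targets,start=None,dmax=.17,amax=32):
    "print per-call [turn],[shift] deltas through a list of (pos,R)"
    p,q=start or pose()
    for P,Q in targets:
        P=np.array(P,float); rv=(q.inv()*Q).as_rotvec()
        n=int(np.ceil(max(np.linalg.norm(P-p)/dmax,np.degrees(np.linalg.norm(rv))/amax,1e-3)))
        p0,q0=p,q
        for i in range(1,n+1):
            Pi=p0+(P-p0)*i/n; Qi=q0*R.from_rotvec(rv*i/n)
            print(np.round((q.inv()*Qi).as_rotvec(),3).tolist(),np.round(q.inv().apply(Pi-p),4).tolist(),"->",np.round(Pi,3))
            p,q=Pi,Qi
E
python3 - <<'E'
from h import *
w=imaging.capture("wrist"); p,q=pose(); T=w["cam_to_world"]
print("cam in tool",q.inv().apply(T[:3,3]-p),"\n",q.inv().as_matrix()@T[:3,:3],w["mtx"])
plan([((.45,-.24,.30),down(-13)),((.43,.05,.2),down(-13))])
E
```

```text
cam in tool [-0.00094672 -0.07158721 -0.14249851] 
 [[ 9.99999607e-01  7.52363421e-04 -4.68673667e-04]
 [ 5.93108518e-04 -9.60872952e-01 -2.76988841e-01]
 [-6.58732122e-04  2.76988455e-01 -9.60873021e-01]] [[369.2841321    0.         318.83122073]
 [  0.         369.2841321  236.11843734]
 [  0.           0.           1.        ]]
[0.0, -0.0, -0.365] [-0.0604, -0.1256, -0.0229] -> [ 0.237 -0.419  0.254]
[0.0, -0.0, -0.365] [-0.0117, -0.1389, -0.0229] -> [ 0.343 -0.33   0.277]
[0.0, -0.0, -0.365] [0.0386, -0.1339, -0.0229] -> [ 0.45 -0.24  0.3 ]
[0.0, -0.0, -0.0] [-0.0424, -0.139, 0.05] -> [ 0.44  -0.095  0.25 ]
[0.0, -0.0, -0.0] [-0.0424, -0.139, 0.05] -> [0.43 0.05 0.2 ]
```

>>> {"name": "arm_command", "arguments": {
  "motion": [
    [[0,0,-0.365],[-0.06,-0.126,-0.023],0],
    [[0,0,-0.365],[-0.06,-0.126,-0.023],0],
    [[0,0,-0.365],[-0.06,-0.126,-0.023],0],
    [[0,0,-0.365],[-0.06,-0.126,-0.023],0],
    [[0,0,-0.365],[-0.06,-0.126,-0.023],0]
  ]
}}

```text
t: 1.12
ee_pos: [0.2396, -0.4174, 0.2554]
eef_rot: [-3.141, -0.002, -0.952]
ft_force: [0.7, 0.3, -0.0]
width: 0.0855
```

>>> {"name": "arm_command", "arguments": {
  "motion": [
    [[0,0,-0.365],[-0.012,-0.139,-0.023],0],
    [[0,0,-0.365],[-0.012,-0.139,-0.023],0],
    [[0,0,-0.365],[-0.012,-0.139,-0.023],0],
    [[0,0,-0.365],[-0.012,-0.139,-0.023],0],
    [[0,0,-0.365],[-0.012,-0.139,-0.023],0]
  ]
}}

```text
t: 1.53
ee_pos: [0.3457, -0.3281, 0.278]
eef_rot: [-3.142, -0.002, -0.588]
ft_force: [0.8, -0.4, 0.1]
width: 0.0857
```

>>> {"name": "arm_command", "arguments": {
  "motion": [
    [[0,0,-0.365],[0.05,-0.155,-0.023],0],
    [[0,0,-0.365],[0.05,-0.155,-0.023],0],
    [[0,0,-0.365],[0.05,-0.155,-0.023],0],
    [[0,0,-0.365],[0.05,-0.155,-0.023],0],
    [[0,0,-0.365],[0.05,-0.155,-0.023],0]
  ]
}}

```text
t: 1.95
ee_pos: [0.4753, -0.2262, 0.3006]
eef_rot: [-3.141, -0.003, -0.222]
ft_force: [-1.3, 0.3, -0.8]
width: 0.0855
```

```bash
cat > meas.py <<'E'
from h import *
def seg(p,C,lo,hi,smin=120,c0=None,r=.12):
    h=cv2.cvtColor(p["frame"],cv2.COLOR_RGB2HSV)
    m=(h[...,0]>lo)&(h[...,0]<hi)&(h[...,1]>smin)
    if c0 is not None: m&=np.hypot(C[...,0]-c0[0],C[...,1]-c0[1])<r
    return m
def green(p,C,c0=(.585,-.265)):
    near=np.hypot(C[...,0]-c0[0],C[...,1]-c0[1])<.11
    Y=C[near&(C[...,2]>.041)&(C[...,2]<.056)]
    r=cv2.minAreaRect(Y[:,:2].astype(np.float32)*1000)
    h=cv2.cvtColor(p["frame"],cv2.COLOR_RGB2HSV)
    w=near&(h[...,1]<50)&(h[...,2]>170)&(C[...,2]>.025)
    return r,len(Y),np.percentile(Y[:,2],[5,50,95]),C[w].mean(0),w.sum()
E
python3 - <<'E'
from meas import *
w=imaging.capture("wrist"); C=cloud(w); save(w,"w1")
print(green(w,C))
for t in("lower","lower_label","upper_mid","upper_label","upper","race_mid"):
    for d in models.tip_of(t,w)[:2]:
        u,v=d["centre"][0]*640,d["centre"][1]*480
        print(t,round(d["p"],2),round(u),round(v),np.round(C[min(int(v),479),min(int(u),639)],3))
E
```

```text
(((582.1422119140625, -267.8082580566406), (62.19546127319336, 140.86077880859375), 77.07994842529297), 1869, array([0.04162673, 0.04587122, 0.04784907]), array([ 0.51768011, -0.25249575,  0.04730302]), np.int64(230))
lower 0.73 411 207 [ 0.583 -0.268  0.004]
lower_label 0.78 355 210 [ 0.515 -0.259 -0.002]
upper_mid 0.74 412 3 [ 0.61  -0.056  0.04 ]
upper_label 0.86 370 20 [ 0.552 -0.079  0.114]
upper 0.8 403 16 [ 0.597 -0.067  0.046]
```

View pics/w1.png

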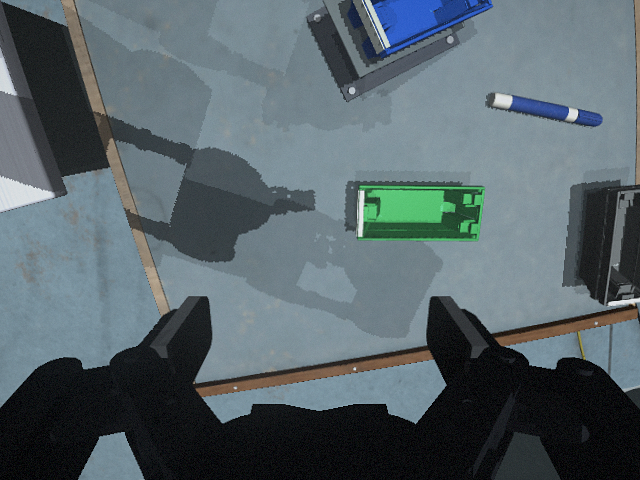

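The green tote is at about (0.582,-0.268), yaw −13°, with its white plate at (360,213) toward the robot and its floor visible. On to the race.

>>> {"name": "arm_command", "arguments": {
  "motion": [
    [[0,0,0],[-0.055,-0.153,0.05],80],
    [[0,0,0],[-0.055,-0.153,0.05],80],
    [[0,0,0],[-0.055,-0.153,0.05],80],
    [[0,0,0],[-0.055,-0.153,0.05],80],
    [[0,0,0],[-0.055,-0.153,0.05],80]
  ]
}}

```text
t: 2.72
ee_pos: [0.4494, -0.0627, 0.2485]
eef_rot: [-3.139, 0.005, -0.224]
ft_force: [0.3, -0.3, 0.4]
width: 0.0584
```

>>> {"name": "arm_command", "arguments": {
  "motion": [
    [[0,0,0],[-0.056,-0.155,0.11],80],
    [[0,0,0],[-0.056,-0.155,0.11],80],
    [[0,0,0],[-0.056,-0.155,0.11],80],
    [[0,0,0],[-0.056,-0.155,0.11],80],
    [[0,0,0],[-0.056,-0.155,0.11],80]
  ]
}}

```text
t: 3.13
ee_pos: [0.4313, 0.0974, 0.139]
eef_rot: [3.141, 0.001, -0.227]
ft_force: [0.0, 0.5, 0.1]
width: 0.0583
```

>>> {"name": "arm_command", "arguments": {
  "motion": [
    [[0,0,0],[0,0,0.01],80],
    [[0,0,0],[0,0,0.01],80]
  ]
}}

```text
t: 3.3
ee_pos: [0.4309, 0.0966, 0.1285]
eef_rot: [3.14, 0.004, -0.225]
ft_force: [-0.2, 0.1, -0.4]
width: 0.0584
```

```bash
python3 - <<'E'
from meas import *
w=imaging.capture("wrist"); C=cloud(w); save(w,"w2")
p,q=pose(); print(p,state()["eef_rot"],state()["width"])
h=cv2.cvtColor(w["frame"],cv2.COLOR_RGB2HSV)
near=np.hypot(C[...,0]-.4345,C[...,1]-.0986)<.035
print("z",np.nanpercentile(C[near][:,2],[5,50,95]))
m=near&(C[...,2]>.006)&(C[...,2]<.02)&(h[...,1]<90)
(x,y),r=cv2.minEnclosingCircle(C[m][:,:2].astype(np.float32)*1000); print(m.sum(),x,y,r,C[m].mean(0))
for d in models.tip_of("race_mid",w)[:3]:
    u,v=d["centre"][0]*640,d["centre"][1]*480; print(d["p"],u,v,C[int(v),int(u)])
c=np.array([x/1000,y/1000,0]); print("tool-frame offset to centre",q.inv().apply(c-p))
E
```

```text
[0.43189773 0.09597022 0.12970441] [ 3.14066157e+00  1.77550265e-03 -2.25839199e-01] 0.05884616164151602
z [-0.0003413   0.2089315   0.22682617]
831 434.6532897949219 99.6351547241211 14.749005317687988 [0.43471595 0.10010738 0.00902567]
0.82 214.272 253.2 [ 0.34645094  0.09448926 -0.00121531]
0.57 322.30400000000003 221.088 [0.43466203 0.10127026 0.0009882 ]
0.37 322.11199999999997 222.48000000000002 [ 4.34437608e-01  1.00250545e-01 -8.60886460e-05]
tool-frame offset to centre [ 0.0020952  -0.00430967  0.12969694]
```

>>> {"name": "arm_command", "arguments": {
  "motion": [
    [[0,0,0],[0.002,-0.0045,0.04],90],
    [[0,0,0],[0.002,-0.0045,0.08],90],
    [[0,0,0],[0.002,-0.0045,0.11],90],
    [[0,0,0],[0.002,-0.0045,0.126],90],
    [[0,0,0],[0.002,-0.0045,0.126],90]
  ],
  "newtons": 30
}}

```text
t: 3.82
ee_pos: [0.4345, 0.0989, 0.0024]
eef_rot: [3.14, 0.004, -0.228]
ft_force: [-1.1, -1.2, -0.2]
width: 0.0552
```

>>> {"name": "arm_command", "arguments": {
  "motion": [
    [[0,0,0],[0,0,0],255],
    [[0,0,0],[0,0,0],255],
    [[0,0,0],[0,0,0],255],
    [[0,0,0],[0,0,0],255],
    [[0,0,0],[0,0,0],255]
  ],
  "newtons": 30
}}

```text
t: 4.23
ee_pos: [0.4369, 0.1, 0.0061]
eef_rot: [-3.141, -0.004, -0.226]
ft_force: [-0.6, -5.2, 6.7]
width: 0.0263
```

>>> {"name": "arm_command", "arguments": {
  "motion": [
    [[0,0,0],[0,0,-0.01],255],
    [[0,0,0],[0,0,-0.03],255],
    [[0,0,0],[0,0,-0.06],255],
    [[0,0,0],[0,0,-0.08],255],
    [[0,0,0],[0,0,-0.08],255]
  ]
}}

```text
t: 4.65
ee_pos: [0.4382, 0.1006, 0.0888]
eef_rot: [-3.139, -0.009, -0.226]
ft_force: [0.9, 0.3, -0.6]
width: 0.0262
```

```bash
python3 - <<'E'
from meas import *
w=imaging.capture("wrist"); save(w,"w3",(160,120,320,360),1.6)
s=state(); print(s["width"],s["ee_pos"],s["ft_force"])
E
```

```text
0.026221647107588605 [0.43718552 0.10054383 0.08692286] [ 0.38221826 -0.2260563  -1.2653415 ]
```

View pics/w3.png

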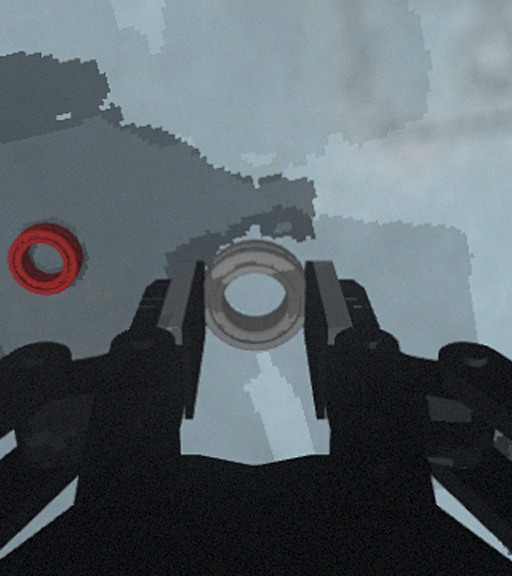

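The race is held square between the fingertips at crop (255,295), and the red one is left behind at (45,258). I'll carry it to the green tote.

```bash
python3 - <<'E'
from h import *
q=down(-12.9); plan([((.48,-.06,.19),q),((.55,-.19,.17),q),((.582,-.268,.10),q),((.582,-.268,.017),q)],dmax=.2)
E
```

```text
[-0.002, -0.006, -0.001] [0.0783, 0.1467, -0.1029] -> [ 0.48 -0.06  0.19]
[0.0, 0.0, 0.0] [0.0973, 0.1111, 0.02] -> [ 0.55 -0.19  0.17]
[0.0, 0.0, 0.0] [0.0486, 0.0689, 0.07] -> [ 0.582 -0.268  0.1  ]
[0.0, 0.0, 0.0] [0.0, -0.0, 0.083] -> [ 0.582 -0.268  0.017]
```

>>> {"name": "arm_command", "arguments": {
  "motion": [
    [[0,0,0],[0.078,0.147,-0.103],255],
    [[0,0,0],[0.078,0.147,-0.103],255],
    [[0,0,0],[0.078,0.147,-0.103],255],
    [[0,0,0],[0.078,0.147,-0.103],255],
    [[0,0,0],[0.078,0.147,-0.103],255]
  ]
}}

```text
t: 5.12
ee_pos: [0.4792, -0.0631, 0.1887]
eef_rot: [3.141, -0.002, -0.227]
ft_force: [0.3, 0.5, -0.9]
width: 0.0264
```

>>> {"name": "arm_command", "arguments": {
  "motion": [
    [[0,0,0],[0.097,0.111,0.02],255],
    [[0,0,0],[0.097,0.111,0.02],255],
    [[0,0,0],[0.097,0.111,0.02],255],
    [[0,0,0],[0.097,0.111,0.02],255],
    [[0,0,0],[0.097,0.111,0.02],255]
  ]
}}

```text
t: 5.53
ee_pos: [0.549, -0.1945, 0.1651]
eef_rot: [3.141, 0.001, -0.23]
ft_force: [0.2, 0.5, 0.1]
width: 0.0259
```

>>> {"name": "arm_command", "arguments": {
  "motion": [
    [[0,0,0],[0.049,0.069,0.07],255],
    [[0,0,0],[0.049,0.069,0.07],255],
    [[0,0,0],[0.049,0.069,0.07],255],
    [[0,0,0],[0.049,0.069,0.07],255],
    [[0,0,0],[0.049,0.069,0.07],255]
  ]
}}

```text
t: 5.95
ee_pos: [0.5792, -0.268, 0.0952]
eef_rot: [-3.14, 0.004, -0.227]
ft_force: [0.6, 0.7, 0.8]
width: 0.026
```

```bash
python3 - <<'E'
from meas import *
w=imaging.capture("wrist"); C=cloud(w)
print(green(w,C)); p,q=pose(); s=state(); print(p,s["eef_rot"],s["width"]); plan([((.582,-.268,.017),down(-12.9))])
E
```

```text
(((581.8630981445312, -267.81475830078125), (62.3712043762207, 141.03182983398438), 76.79488372802734), 6409, array([0.04147016, 0.04569853, 0.04739586]), array([ 0.52614129, -0.23010041,  0.0502964 ]), np.int64(37))
[ 0.57983025 -0.26745969  0.09675268] [-3.14059358e+00  1.72872974e-03 -2.26093424e-01] 0.02625606811428474
[-0.001, 0.002, -0.001] [0.0024, 0.0001, 0.0797] -> [ 0.582 -0.268  0.017]
```

>>> {"name": "arm_command", "arguments": {
  "motion": [
    [[0,0,0],[0.0024,0,0.03],255],
    [[0,0,0],[0.0024,0,0.055],255],
    [[0,0,0],[0.0024,0,0.075],255],
    [[0,0,0],[0.0024,0,0.08],255],
    [[0,0,0],[0.0024,0,0.08],255]
  ]
}}

```text
t: 6.42
ee_pos: [0.5822, -0.2674, 0.0171]
eef_rot: [-3.141, 0.002, -0.225]
ft_force: [0.4, 0.5, -0.5]
width: 0.0265
```

>>> {"name": "arm_command", "arguments": {
  "motion": [
    [[0,0,0],[0,0,0],140],
    [[0,0,0],[0,0,0],140],
    [[0,0,0],[0,0,0],140],
    [[0,0,0],[0,0,-0.01],140],
    [[0,0,0],[0,0,-0.03],140]
  ]
}}

```text
t: 6.83
ee_pos: [0.5816, -0.2684, 0.0467]
eef_rot: [-3.14, 0.003, -0.226]
ft_force: [-0.7, -0.0, -0.9]
width: 0.0384
```

>>> {"name": "arm_command", "arguments": {
  "motion": [
    [[0,0,0],[0,0,-0.03],140],
    [[0,0,0],[0,0,-0.06],140],
    [[0,0,0],[0,0,-0.09],140],
    [[0,0,0],[0,-0.02,-0.13],140],
    [[0,0,0],[0,-0.05,-0.16],140]
  ]
}}

```text
t: 7.25
ee_pos: [0.5932, -0.2248, 0.2088]
eef_rot: [3.14, -0.004, -0.23]
ft_force: [0.1, -0.1, -0.7]
width: 0.0381
```

```bash
python3 - <<'E'
from meas import *
w=imaging.capture("wrist"); C=cloud(w); save(w,"w4")
print(green(w,C)); p,q=pose(); s=state(); print(p,s["eef_rot"],s["width"],s["t"])
print(imaging.capture("wrist")["shot"])
t=imaging.capture("top"); c=cloud(t)
for n,P,CC in(("w",w,C),("t",t,c)):
    for d in models.tip_of("race_mid",P)[:4]:
        u,v=d["centre"][0]*640,d["centre"][1]*480; print(n,d["p"],u,v,CC[int(v),int(u)])
E
```

```text
(((582.4317626953125, -267.80523681640625), (61.85880661010742, 140.36192321777344), 76.87692260742188), 2496, array([0.04141438, 0.04568235, 0.04749742]), array([ 0.51471457, -0.26821458,  0.04683404]), np.int64(113))
[ 0.59700677 -0.21904845  0.21569241] [ 3.14108999 -0.01354297 -0.22483742] 0.03858432258247375 7.3
10
w 0.94 319.616 251.52 [ 0.58475443 -0.26844772  0.00418604]
w 0.66 197.88799999999998 26.208000000000002 [ 0.55478212 -0.08060395  0.11544603]
t 0.68 247.168 304.704 [0.34911883 0.09363999 0.00499254]
t 0.39 425.91999999999996 191.184 [ 0.53690142 -0.21173999  0.31547992]
t 0.32 326.78400000000005 181.68 [ 0.59919233 -0.06241534  0.04575683]
```

View pics/w4.png

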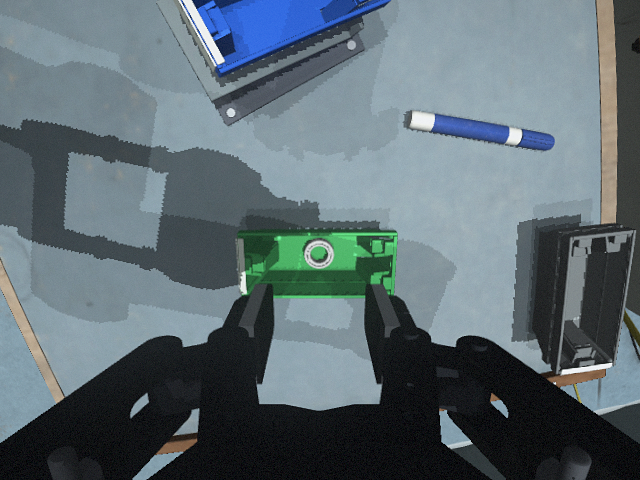

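The race lies flat in the green tote at (319,254). Next is the blue tote: I'll go to a tilted viewing pose above it.

```bash
cat >> h.py <<'E'
def tote(phi,tilt=25.):
    "tote axes (columns) for yaw phi, falling along +x by tilt (deg)"
    return R.from_euler("ZY",[phi,tilt],degrees=True)
def grasp(Rt,s=1):
    M=Rt.as_matrix(); return R.from_matrix(np.c_[-s*M[:,1],-s*M[:,0],-M[:,2]])
E
python3 - <<'E'
from h import *
T=tote(16); O=np.array([.598,-.0675,.0487]); print(T.as_matrix())
plan([((.62,-.13,.23),R.from_quat(grasp(T).as_quat())),(O+T.apply([0,0,.15]),grasp(T))],dmax=.19,amax=34)
E
```

```text
[[ 8.71198960e-01 -2.75637356e-01  4.06246747e-01]
 [ 2.49812282e-01  9.61261696e-01  1.16489380e-01]
 [-4.22618262e-01  6.93889390e-18  9.06307787e-01]]
[-0.197, -0.117, 0.524] [0.0028, -0.0482, -0.0124] -> [ 0.607 -0.176  0.218]
[-0.197, -0.117, 0.524] [-0.0228, -0.0395, -0.0201] -> [ 0.62 -0.13  0.23]
[0.0, 0.0, -0.0] [-0.0661, -0.0731, 0.016] -> [ 0.659 -0.05   0.185]
```

>>> {"name": "arm_command", "arguments": {
  "motion": [
    [[-0.197,-0.117,0.524],[0.003,-0.048,-0.012],0],
    [[-0.197,-0.117,0.524],[0.003,-0.048,-0.012],0],
    [[-0.197,-0.117,0.524],[0.003,-0.048,-0.012],0],
    [[-0.197,-0.117,0.524],[0.003,-0.048,-0.012],0],
    [[-0.197,-0.117,0.524],[0.003,-0.048,-0.012],0]
  ]
}}

```text
t: 7.92
ee_pos: [0.6065, -0.1766, 0.2151]
eef_rot: [2.919, 0.063, -0.765]
ft_force: [-0.1, -0.3, 0.0]
width: 0.0856
```

>>> {"name": "arm_command", "arguments": {
  "motion": [
    [[-0.197,-0.117,0.524],[-0.023,-0.04,-0.02],0],
    [[-0.197,-0.117,0.524],[-0.023,-0.04,-0.02],0],
    [[-0.197,-0.117,0.524],[-0.023,-0.04,-0.02],0],
    [[-0.197,-0.117,0.524],[-0.023,-0.04,-0.02],0],
    [[-0.197,-0.117,0.524],[-0.023,-0.04,-0.02],0]
  ]
}}

```text
t: 8.33
ee_pos: [0.6203, -0.1301, 0.2265]
eef_rot: [2.698, 0.002, -1.298]
ft_force: [-0.2, -0.3, -0.2]
width: 0.0855
```

>>> {"name": "arm_command", "arguments": {
  "motion": [
    [[0,0,0],[-0.066,-0.073,0.016],0],
    [[0,0,0],[-0.066,-0.073,0.016],0],
    [[0,0,0],[-0.066,-0.073,0.016],0],
    [[0,0,0],[-0.066,-0.073,0.016],0],
    [[0,0,0],[-0.066,-0.073,0.016],0]
  ]
}}

```text
t: 8.75
ee_pos: [0.6591, -0.0502, 0.1815]
eef_rot: [2.7, 0.002, -1.291]
ft_force: [0.5, -0.6, 0.9]
width: 0.0853
```

```bash
cat >> meas.py <<'E'
def blue(p,C,O=(.598,-.0675,.0487),phi=16.,it=4):
    "fit the blue tote: rim plane + rectangle in that plane; returns origin, axes"
    O=np.array(O); T=tote(phi)
    for k in range(it):
        L=T.inv().apply((C-O).reshape(-1,3)); tol=.006 if k else .01
        m=(abs(L[:,2]-.046)<tol)&(abs(L[:,0])<.085)&(abs(L[:,1])<.045)
        X=C.reshape(-1,3)[m]; c=X.mean(0); n=np.linalg.svd(X-c,full_matrices=False)[2][2]; n*=np.sign(n[2])
        # keep yaw axis, swing z to n
        z=T.as_matrix()[:,2]; T=R.align_vectors([n],[z])[0]*T
        L=T.inv().apply(X-c); r=cv2.minAreaRect(L[:,:2].astype(np.float32)*1000)
        b=cv2.boxPoints(r); e=[b[1]-b[0],b[2]-b[1]]; e=max(e,key=np.linalg.norm); a=np.arctan2(e[1],e[0])
        a=(a+np.pi/2)%np.pi-np.pi/2
        mid=c+T.apply([r[0][0]/1000,r[0][1]/1000,0]); T=T*R.from_euler("z",a); O=mid-T.apply([0,0,.046])
    return O,T,r,m.sum(),np.std((X-c)@n)
E
python3 - <<'E'
from meas import *
w=imaging.capture("wrist"); C=cloud(w); save(w,"w5"); p,q=pose(); s=state(); print(p,q.as_matrix().round(3),s["joint_positions"].round(2),s["t"])
O,T,r,n,sd=blue(w,C); print(O,T.as_euler("ZYX",degrees=True),r,n,sd)
for t in("upper_mid","upper_label","upper"):
    for d in models.tip_of(t,w)[:1]:
        u,v=d["centre"][0]*640,d["centre"][1]*480; print(t,d["p"],u,v,C[int(v),int(u)])
print(project(w,O+T.apply([[-.069,0,.041],[0,0,.046],[0,.031,.046],[0,-.031,.046]])))
E
```

```text
[ 0.65922102 -0.05114211  0.1828692 ] [[ 0.275 -0.87  -0.409]
 [-0.962 -0.249 -0.116]
 [-0.001  0.425 -0.905]] [-0.12  0.93  0.67 -0.18  1.94  1.15] 8.8
[ 0.59344994 -0.06822122  0.04178477] [14.37709866 25.08921081  0.0674217 ] ((-6.676445007324219, 0.3403339385986328), (140.95648193359375, 62.36874008178711), 0.0005088577745482326) 5870 0.002876542811408892
upper_mid 0.68 320.384 229.67999999999998 [ 0.5912742  -0.0694138   0.04838089]
upper_label 0.67 318.52799999999996 322.704 [ 0.55546582 -0.07811916  0.11391152]
upper 0.69 323.776 220.176 [ 0.59900065 -0.06972927  0.04570174]
[[317.68513911 320.33438668]
 [320.18484333 237.32735592]
 [276.59604316 236.38099035]
 [363.57569275 238.26717293]]
```

View pics/w5.png

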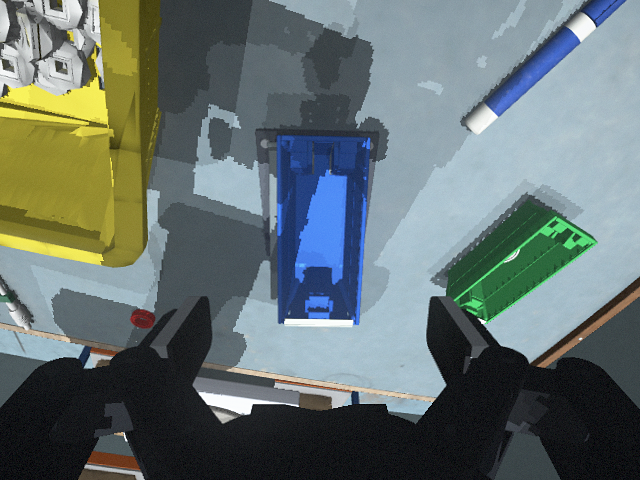

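```bash
python3 - <<'E'
from meas import *
w=imaging.capture("wrist"); C=cloud(w)
O,T,r,n,sd=blue(w,C); L=T.inv().apply((C-O).reshape(-1,3))
def prof(L):
    m=(abs(L[:,0])<.06)&(abs(abs(L[:,1])-.0305)<.003)&(L[:,2]>.03)&(L[:,2]<.06)
    h,e=np.histogram(L[m][:,2],np.arange(.034,.058,.002)); print(dict(zip((e[:-1]*1000).round().astype(int).tolist(),h.tolist())))
prof(L)
zr=np.percentile(L[(abs(L[:,0])<.06)&(abs(abs(L[:,1])-.0305)<.003)&(L[:,2]>.04)&(L[:,2]<.06)][:,2],[50,75,90]); print(zr)
O=O+T.apply([0,0,zr[1]-.046]); print("O",O, T.as_euler("ZYX",degrees=True))
# end extents at rim
L=T.inv().apply((C-O).reshape(-1,3)); m=(abs(L[:,2]-.044)<.004)&(abs(L[:,1])<.025); print("x ext",np.percentile(L[m&(abs(L[:,0])<.08)][:,0],[1,99]))
m=(abs(L[:,2]-.044)<.004)&(abs(L[:,0])<.04)&(abs(L[:,1])<.04); print("y ext",np.percentile(L[m][:,1],[1,99]))
G=R.from_matrix(grasp(tote(T.as_euler("ZYX",degrees=True)[0],25)).as_matrix())
plan([(O+T.apply([0,0,.10]),G),(O+T.apply([0,0,.018]),G)])
E
```

```text
{34: 0, 36: 0, 38: 0, 40: 0, 42: 9, 44: 120, 46: 768, 48: 774, 50: 9, 52: 0, 54: 0}
[0.04792043 0.04851687 0.0490146 ]
O [ 0.59445851 -0.06810798  0.044076  ] [14.32029182 25.08647993 -0.07925387]
x ext [-0.06949093  0.07031509]
y ext [-0.03088079  0.03103618]
[-0.0, -0.011, 0.025] [-0.0009, 0.0013, 0.0558] -> [ 0.636 -0.057  0.135]
[-0.0, 0.0, 0.0] [0.0001, 0.0001, 0.082] -> [ 0.602 -0.066  0.06 ]
```

>>> {"name": "arm_command", "arguments": {
  "motion": [
    [[0,-0.011,0.025],[-0.001,0.0015,0.03],0],
    [[0,-0.011,0.025],[-0.001,0.0015,0.056],0],
    [[0,-0.011,0.025],[-0.001,0.0015,0.056],0]
  ]
}}

```text
t: 9.25
ee_pos: [0.6313, -0.057, 0.1297]
eef_rot: [2.696, 0.004, -1.321]
ft_force: [-1.3, 0.5, -1.1]
width: 0.0853
```

```bash
python3 - <<'E'
from meas import *
O=np.array([.5943,-.068,.044]); T=tote(14.32); p,q=pose(); print("tcp in tote",T.inv().apply(p-O))
plan([(O+T.apply([0,0,.018]),grasp(T))])
E
```

```text
tcp in tote [-0.00128315  0.00155336  0.09396822]
[0.01, 0.004, 0.001] [0.0019, -0.002, 0.0759] -> [ 0.602 -0.066  0.06 ]
```

>>> {"name": "arm_command", "arguments": {
  "motion": [
    [[0,0,0],[0.0015,-0.001,0.025],0],
    [[0,0,0],[0.0015,-0.001,0.045],0],
    [[0,0,0],[0.0015,-0.001,0.065],0],
    [[0,0,0],[0.0015,-0.001,0.075],0],
    [[0,0,0],[0.0015,-0.001,0.075],0]
  ]
}}

```text
t: 9.67
ee_pos: [0.605, -0.0657, 0.0647]
eef_rot: [2.702, 0.001, -1.32]
ft_force: [-0.5, -0.2, -0.1]
width: 0.0858
```

```bash
python3 - <<'E'
from meas import *
O=np.array([.5943,-.068,.044]); T=tote(14.32); p,q=pose(); print("tcp in tote",T.inv().apply(p-O),(q.inv()*grasp(T)).as_rotvec(),state()["ft_force"])
E
```

```text
tcp in tote [ 0.00119478 -0.00038457  0.02335495] [0.0030634  0.00103233 0.00119993] [-0.51309559 -0.17383073 -0.05892855]
```

>>> {"name": "arm_command", "arguments": {
  "motion": [
    [[0,0,0],[0,0.001,0.005],0],
    [[0,0,0],[0,0.001,0.005],20],
    [[0,0,0],[0,0.001,0.005],40],
    [[0,0,0],[0,0.001,0.005],60],
    [[0,0,0],[0,0.001,0.005],255]
  ],
  "newtons": 45
}}

```text
t: 10.08
ee_pos: [0.6038, -0.0658, 0.0622]
eef_rot: [2.707, -0.001, -1.319]
ft_force: [-0.1, -1.3, 1.6]
width: 0.0612
```

>>> {"name": "arm_command", "arguments": {
  "motion": [
    [[0,0,0],[0,0,0],255],
    [[0,0,0],[0,0,0],255],
    [[0,0,0],[0,0,0],255],
    [[0,0,0],[0,0,0],255],
    [[0,0,0],[0,0,0],255]
  ],
  "newtons": 45
}}

```text
t: 10.5
ee_pos: [0.6038, -0.0658, 0.0622]
eef_rot: [2.707, -0.001, -1.319]
ft_force: [2.4, -0.0, 5.7]
width: 0.0609
```

```bash
python3 - <<'E'
from meas import *
O=np.array([.5943,-.068,.044]); T=tote(14.32); p,q=pose(); s=state(); print("tcp in tote",T.inv().apply(p-O),(q.inv()*grasp(T)).as_rotvec(),s["ft_force"],s["width"],s["t"])
w=imaging.capture("wrist"); C=cloud(w); o,t,r,n,sd=blue(w,C,O,14.3); print(o,t.as_euler("ZYX",degrees=True),r,n,sd)
E
```

```text
tcp in tote [ 0.00111077 -0.00023699  0.02058859] [-0.00171573 -0.0013267   0.00139984] [ 2.42214704 -0.02730863  5.72052585] 0.06090206073339654 10.5
[ 0.60854899 -0.06394547  0.03435772] [14.97397235 24.94852292 -0.21737924] ((-20.87021255493164, 0.3287620544433594), (106.74335479736328, 88.74549865722656), 0.00033439768594689667) 17617 0.002849710236674391
```

Gripped (61 mm). I'll lift clear along the tote's normal, level it, then turn it.

```bash
python3 - <<'E'
from meas import *
O=np.array([.5943,-.068,.044]); T=tote(14.32); p,q=pose(); G0=grasp(T)
L0=grasp(tote(14.32,0)); F=grasp(tote(167,0))
print(L0.as_euler("xyz",degrees=True),F.as_euler("xyz",degrees=True))
plan([(p+T.apply([0,0,.07]),q),((.615,-.08,.25),L0),((.65,-.28,.22),F)],dmax=.19,amax=31)
E
```

```text
[-180.      0.    -75.68] [180.   0.  77.]
[0.0, 0.0, 0.0] [0.0001, -0.0001, -0.07] -> [ 0.632 -0.058  0.126]
[0.435, -0.001, 0.002] [0.0166, 0.0725, -0.1035] -> [ 0.615 -0.08   0.25 ]
[0.0, 0.0, -0.533] [0.0405, 0.0031, 0.006] -> [ 0.622 -0.12   0.244]
[0.0, 0.0, -0.533] [0.0333, 0.0233, 0.006] -> [ 0.629 -0.16   0.238]
[0.0, 0.0, -0.533] [0.0169, 0.0369, 0.006] -> [ 0.636 -0.2    0.232]
[0.0, 0.0, -0.533] [-0.0042, 0.0404, 0.006] -> [ 0.643 -0.24   0.226]
[0.0, 0.0, -0.533] [-0.0242, 0.0326, 0.006] -> [ 0.65 -0.28  0.22]
```

>>> {"name": "arm_command", "arguments": {
  "motion": [
    [[0,0,0],[0,0,-0.006],255],
    [[0,0,0],[0,0,-0.02],255],
    [[0,0,0],[0,0,-0.045],255],
    [[0,0,0],[0,0,-0.07],255],
    [[0,0,0],[0,0,-0.07],255]
  ]
}}

```text
t: 10.97
ee_pos: [0.6345, -0.058, 0.1287]
eef_rot: [2.712, -0.002, -1.319]
ft_force: [0.4, -0.9, -1.1]
width: 0.0609
```

>>> {"name": "arm_command", "arguments": {
  "motion": [
    [[0.1,0,0],[0.004,0.018,-0.025],255],
    [[0.2,0,0],[0.008,0.036,-0.05],255],
    [[0.3,0,0],[0.012,0.054,-0.075],255],
    [[0.4,0,0],[0.016,0.07,-0.1],255],
    [[0.435,0,0.002],[0.017,0.073,-0.104],255]
  ]
}}

```text
t: 11.38
ee_pos: [0.6145, -0.0819, 0.2556]
eef_rot: [-3.132, -0.005, -1.323]
ft_force: [1.1, -0.7, 0.3]
width: 0.0613
```

>>> {"name": "arm_command", "arguments": {
  "motion": [
    [[0,0,-0.1],[0.008,0,0.001],255],
    [[0,0,-0.22],[0.017,0.001,0.002],255],
    [[0,0,-0.34],[0.026,0.002,0.004],255],
    [[0,0,-0.46],[0.035,0.003,0.006],255],
    [[0,0,-0.533],[0.04,0.003,0.006],255]
  ]
}}

```text
t: 11.8
ee_pos: [0.6203, -0.1207, 0.2418]
eef_rot: [3.138, 0.004, -0.783]
ft_force: [-0.1, 0.2, -1.9]
width: 0.0612
```

>>> {"name": "arm_command", "arguments": {
  "motion": [
    [[0,0,-0.107],[0.007,0.005,0.001],255],
    [[0,0,-0.213],[0.013,0.009,0.002],255],
    [[0,0,-0.32],[0.02,0.014,0.004],255],
    [[0,0,-0.426],[0.027,0.019,0.005],255],
    [[0,0,-0.533],[0.033,0.023,0.006],255]
  ]
}}

```text
t: 12.22
ee_pos: [0.6275, -0.1599, 0.236]
eef_rot: [3.141, 0.005, -0.25]
ft_force: [-0.1, -0.4, -1.8]
width: 0.0612
```

>>> {"name": "arm_command", "arguments": {
  "motion": [
    [[0,0,-0.107],[0.003,0.007,0.001],255],
    [[0,0,-0.213],[0.007,0.015,0.002],255],
    [[0,0,-0.32],[0.01,0.022,0.004],255],
    [[0,0,-0.426],[0.014,0.03,0.005],255],
    [[0,0,-0.533],[0.017,0.037,0.006],255]
  ]
}}

```text
t: 12.63
ee_pos: [0.6347, -0.1999, 0.2299]
eef_rot: [-3.14, 0.004, 0.283]
ft_force: [0.1, -0.1, -1.9]
width: 0.0614
```

>>> {"name": "arm_command", "arguments": {
  "motion": [
    [[0,0,-0.107],[-0.001,0.008,0.001],255],
    [[0,0,-0.213],[-0.002,0.016,0.002],255],
    [[0,0,-0.32],[-0.003,0.024,0.004],255],
    [[0,0,-0.426],[-0.004,0.032,0.005],255],
    [[0,0,-0.533],[-0.004,0.04,0.006],255]
  ]
}}

```text
t: 13.05
ee_pos: [0.6416, -0.2393, 0.2239]
eef_rot: [-3.137, 0.003, 0.816]
ft_force: [0.0, -0.2, -2.3]
width: 0.0608
```

>>> {"name": "arm_command", "arguments": {
  "motion": [
    [[0,0,-0.107],[-0.005,0.007,0.001],255],
    [[0,0,-0.213],[-0.01,0.013,0.002],255],
    [[0,0,-0.32],[-0.015,0.02,0.004],255],
    [[0,0,-0.426],[-0.02,0.026,0.005],255],
    [[0,0,-0.533],[-0.024,0.033,0.006],255]
  ]
}}

```text
t: 13.47
ee_pos: [0.649, -0.2794, 0.2178]
eef_rot: [-3.137, 0.0, 1.349]
ft_force: [-0.0, -0.3, -1.9]
width: 0.0611
```

```bash
python3 - <<'E'
from meas import *
w=imaging.capture("wrist"); C=cloud(w); save(w,"w6"); p,q=pose(); s=state()
print(p,q.as_euler("xyz",degrees=True),s["width"],s["ft_force"],s["joint_positions"].round(2),s["t"])
print(green(w,C))
E
```

```text
[ 0.6491171  -0.2809686   0.21739527] [-1.79721148e+02  4.11885327e-02  7.75831860e+01] 0.06066440157593881 [-1.0197551   0.00605134 -2.24246923] [-0.52  0.71  0.94 -0.    1.5  -1.87] 13.5167
(((577.588134765625, -266.44012451171875), (62.54957962036133, 130.11863708496094), 77.24044036865234), 1892, array([0.04161123, 0.04578262, 0.04778821]), array([ 0.52814317, -0.24007797,  0.05974511]), np.int64(143))
```

View pics/w6.png

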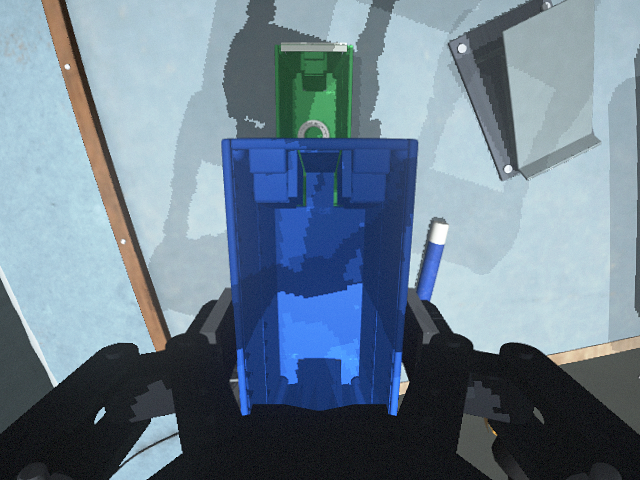

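The picture shows the blue tote level in the grip, with its plain end at (320,140) and its plate end toward the gripper. The green tote's plate end is at (313,47), and the race is still inside at (314,130). Now I'll measure the tote in hand and the green one in this same view, so camera bias cancels.

```bash
cat > rel.py <<'E'
from meas import *
def edges(L,m):  # robust outer extents
    return np.percentile(L[m][:,0],[1,99]),np.percentile(L[m][:,1],[1,99])
def rel(w,gc=(.582,-.268),gy=-13.1):
    C=cloud(w).reshape(-1,3); p,q=pose(); F=grasp(tote(gy+180,0))
    # held blue in its tool frame (x=-tool y, y=-tool x, z=-tool z), origin at TCP
    B=q.inv().apply(C-p); B=np.c_[-B[:,1],-B[:,0],-B[:,2]]
    m=(abs(B[:,2]-.0255)<.010)&(abs(B[:,0])<.085)&(abs(B[:,1])<.045)
    print("blue rim z hist",np.percentile(B[m][:,2],[5,50,95]))
    mr=m&(B[:,0]>.02)&(abs(abs(B[:,1])-.0305)<.004)
    A=np.c_[B[mr][:,:2],np.ones(mr.sum())]; k=np.linalg.lstsq(A,B[mr][:,2],rcond=None)[0]; print("tilt deg x,y",np.degrees(k[:2]),"rim z",k[2],mr.sum())
    end=B[m&(B[:,0]>.05)&(abs(B[:,1])<.025)][:,0]; ys=[B[m&(B[:,0]>a)&(B[:,0]<a+.015)][:,1] for a in(.025,.04,.05)]
    print("blue +x edge",np.percentile(end,[98,99.5]),"y edges",[np.percentile(y,[1,99]).round(4) for y in ys])
    # green in its own frame about the guess
    G=R.from_euler("z",gy,degrees=True).inv().apply(C-np.array([*gc,0]))
    m=(abs(G[:,2]-.045)<.005)&(abs(G[:,0])<.085)&(abs(G[:,1])<.045)
    end=G[m&(abs(G[:,1])<.025)&(G[:,0]<-.05)][:,0]; ys=[G[m&(G[:,0]>a)&(G[:,0]<a+.015)][:,1] for a in(-.06,-.045,-.03)]
    print("green -x edge",np.percentile(end,[.5,2]),"y edges",[np.percentile(y,[1,99]).round(4) for y in ys])
    end=G[m&(abs(G[:,1])<.025)&(G[:,0]>.05)][:,0]
    if len(end)>20: print("green +x edge",np.percentile(end,[98,99.5]))
E
python3 - <<'E'
from rel import *
rel(imaging.capture("wrist"))
E
```

```text
blue rim z hist [0.0169826  0.02382392 0.03015679]
tilt deg x,y [1.2642934  0.11290588] rim z 0.021963552391848266 4718
blue +x edge [0.06733691 0.0675744 ] y edges [array([-0.031 ,  0.0305]), array([-0.0306,  0.0304]), array([-0.0303,  0.0304])]
green -x edge [-0.06957969 -0.06934943] y edges [array([-0.0302,  0.0311]), array([-0.0304,  0.0309]), array([-0.0306,  0.031 ])]
green +x edge [0.06084722 0.06156518]
```

```bash
cat >> rel.py <<'E'
def rim(w):
    C=cloud(w).reshape(-1,3); p,q=pose(); B=q.inv().apply(C-p); B=np.c_[-B[:,1],-B[:,0],-B[:,2]]
    m=(abs(B[:,2]-.0255)<.010)&(B[:,0]>-.02)&(B[:,0]<.06)&(abs(abs(B[:,1])-.03)<.002); X=B[m]
    for t in(.004,.003,.002,.0015,.0012,.0012):
        k=np.linalg.lstsq(np.c_[X[:,:2],np.ones(len(X))],X[:,2],rcond=None)[0]
        r=B[m][:,2]-np.c_[B[m][:,:2],np.ones(m.sum())]@k; X=B[m][(r>-t/2)&(r<t)]
    print("rim tilt deg",np.degrees(k[:2]),"z",k[2],len(X),m.sum(),"tool",q.as_euler("xyz",degrees=True))
E
python3 - <<'E'
from rel import *
rim(imaging.capture("wrist"))
F=grasp(tote(166.9,0)); plan([((.5804,-.2673,.10),F),((.5804,-.2673,.075),F)])
E
```

```text
rim tilt deg [-0.64862819 -0.18254777] z 0.025222563575231498 1992 4832 tool [-1.79735037e+02  3.11169647e-03  7.67903052e+01]
[-0.005, 0.0, -0.002] [-0.0039, -0.0692, 0.1182] -> [ 0.58  -0.267  0.1  ]
[0.0, -0.0, -0.0] [-0.0, -0.0, 0.025] -> [ 0.58  -0.267  0.075]
```

>>> {"name": "arm_command", "arguments": {
  "motion": [
    [[0,0,0],[-0.001,-0.03,0.03],255],
    [[0,0,0],[-0.002,-0.055,0.06],255],
    [[0,0,0],[-0.004,-0.069,0.09],255],
    [[-0.005,0,0],[-0.004,-0.069,0.118],255],
    [[-0.005,0,0],[-0.004,-0.069,0.118],255]
  ]
}}

```text
t: 14.03
ee_pos: [0.5772, -0.265, 0.0958]
eef_rot: [-3.133, -0.003, 1.34]
ft_force: [-0.5, 1.0, -2.1]
width: 0.061
```

```bash
python3 - <<'E'
from rel import *
w=imaging.capture("wrist"); rim(w); rel(w)
F=grasp(tote(166.9,0)); s=state(); print(s["ee_pos"],s["ft_force"],s["t"]); plan([((.5804,-.2673,.069),F)])
E
```

```text
rim tilt deg [0.23391414 6.2028243 ] z 0.0254032017368008 1154 4339 tool [-1.79792728e+02 -8.81135250e-02  7.68494006e+01]
blue rim z hist [0.01593249 0.02137205 0.03054537]
tilt deg x,y [0.6519821  0.93241152] rim z 0.02052811033550946 3576
blue +x edge [0.06986094 0.06992771] y edges [array([-0.0326,  0.0288]), array([-0.0326,  0.0287]), array([-0.0325,  0.0285])]Traceback (most recent call last):
  File "<stdin>", line 2, in <module>
  File "rel.py", line 18, in rel
    print("green -x edge",np.percentile(end,[.5,2]),"y edges",[np.percentile(y,[1,99]).round(4) for y in ys])
                                                               ~~~~~~~~~~~~~^^^^^^^^^^
    return _quantile_unchecked(
        a, q, axis, out, overwrite_input, method, keepdims, weights)
    return _ureduce(a,
                    func=_quantile_ureduce_func,
    ...<5 lines>...
                    overwrite_input=overwrite_input,
                    method=method)
    r = func(a, **kwargs)
    result = _quantile(arr,
                       quantiles=q,
    ...<2 lines>...
                       out=out,
                       weights=wgt)
    slices_having_nans = np.isnan(arr[-1, ...])
                                  ~~~^^^^^^^^^
IndexError: index -1 is out of bounds for axis 0 with size 0
```

The arm was still settling in that shot, so I'll repeat it now that it is at rest.

```bash
sed -i 's/^    end=G\[m&(abs(G\[:,1\])<.025)&(G\[:,0\]<-.05)\]/    if (m\&(G[:,0]<-.05)).sum()<50: return\n&/' rel.py; python3 - <<'E'
from rel import *
for i in range(3):
    w=imaging.capture("wrist"); s=state(); print(s["ee_pos"],s["eef_rot"],s["ft_force"],s["t"])
rim(w); rel(w)
F=grasp(tote(166.9,0)); plan([((.5804,-.2673,.069),F)])
E
```

```text
[ 0.58134749 -0.26721033  0.10162467] [3.13998567e+00 2.14792906e-04 1.34199693e+00] [ 0.39893694 -0.68086949 -1.69121698] 14.1333
[ 0.58254165 -0.26789769  0.10314045] [3.13659362e+00 1.39704333e-03 1.34263688e+00] [-0.23484609  0.32353522 -1.29468805] 14.1833
[ 0.58303747 -0.26822618  0.10384752] [3.13496153e+00 1.99698220e-03 1.34302402e+00] [-0.74030586 -1.52899249 -1.26296021] 14.2333
rim tilt deg [-0.13719424  1.37083162] z 0.025496478340005742 1262 5145 tool [1.79620065e+02 1.14418652e-01 7.69496081e+01]
blue rim z hist [0.01689681 0.02341733 0.03027958]
tilt deg x,y [0.95214891 1.45031274] rim z 0.022349296495825635 3986
blue +x edge [0.06817915 0.06825151] y edges [array([-0.0322,  0.0291]), array([-0.0321,  0.0289]), array([-0.032 ,  0.0288])]Traceback (most recent call last):
  File "<stdin>", line 4, in <module>
  File "rel.py", line 19, in rel
    print("green -x edge",np.percentile(end,[.5,2]),"y edges",[np.percentile(y,[1,99]).round(4) for y in ys])
                                                               ~~~~~~~~~~~~~^^^^^^^^^^
    return _quantile_unchecked(
        a, q, axis, out, overwrite_input, method, keepdims, weights)
    return _ureduce(a,
                    func=_quantile_ureduce_func,
    ...<5 lines>...
                    overwrite_input=overwrite_input,
                    method=method)
    r = func(a, **kwargs)
    result = _quantile(arr,
                       quantiles=q,
    ...<2 lines>...
                       out=out,
                       weights=wgt)
    slices_having_nans = np.isnan(arr[-1, ...])
                                  ~~~^^^^^^^^^
IndexError: index -1 is out of bounds for axis 0 with size 0
```

>>> {"name": "arm_command", "arguments": {
  "motion": [
    [[0,0,0],[0,0,0],255],
    [[0,0,0],[0,0,0],255],
    [[0,0,0],[0,0,0],255],
    [[0,0,0],[0,0,0],255],
    [[0,0,0],[0,0,0],255]
  ]
}}

```text
t: 14.65
ee_pos: [0.5816, -0.2678, 0.102]
eef_rot: [3.138, 0.001, 1.344]
ft_force: [-0.6, -0.6, -0.9]
width: 0.0612
```

```bash
cat >> h.py <<'E'
CT=np.array([-.00095,-.07159,-.1425]); CR=R.from_matrix([[1,.00075,-.00047],[.00059,-.960873,-.276989],[-.00066,.276989,-.960873]])
def toolpose(w):
    "tool pose at the moment of wrist picture w"
    T=np.array(w["cam_to_world"]); q=R.from_matrix(T[:3,:3])*CR.inv(); return T[:3,3]-q.apply(CT),q
E
sed -i 's/p,q=pose()/p,q=toolpose(w)/; s/if (m&(G\[:,0\]<-.05)).sum()<50/if (m\&(G[:,0]<-.04)).sum()<5000/' rel.py
python3 - <<'E'
from rel import *
for i in range(2):
    s=state(); w=imaging.capture("wrist"); print(s["ee_pos"],s["eef_rot"],toolpose(w)[0],s["t"])
    rim(w); rel(w)
F=grasp(tote(166.9,0)); plan([((.5804,-.2673,.069),F)])
E
```

```text
[ 0.58159166 -0.26783527  0.10196408] [3.13813560e+00 1.00864544e-03 1.34366215e+00] [ 0.58371262 -0.26614485  0.10223024] 14.65
rim tilt deg [-0.17312298 -0.57654203] z 0.025160666956018787 2034 4905 tool [1.79625121e+02 9.37924269e-02 7.69869364e+01]
blue rim z hist [0.01694515 0.02385167 0.03029476]
tilt deg x,y [ 1.13140632 -1.77215425] rim z 0.0223889347009241 4596
blue +x edge [0.06926111 0.0693273 ] y edges [array([-0.0299,  0.0315]), array([-0.0298,  0.0313]), array([-0.0297,  0.0311])]
[ 0.5815367  -0.26780901  0.10187125] [3.13828899e+00 9.66672013e-04 1.34368938e+00] [ 0.58363703 -0.26612453  0.10209043] 14.7
rim tilt deg [-0.22845516 -0.69500056] z 0.025203429692641104 2059 4907 tool [1.79638113e+02 8.94454808e-02 7.69868709e+01]
blue rim z hist [0.01696282 0.02386037 0.0301965 ]
tilt deg x,y [ 1.15075751 -1.75177108] rim z 0.02238236095366124 4587
blue +x edge [0.0692579  0.06933503] y edges [array([-0.03  ,  0.0315]), array([-0.0298,  0.0313]), array([-0.0297,  0.0311])]
[0.003, 0.001, 0.002] [0.0002, -0.0013, 0.0327] -> [ 0.58  -0.267  0.069]
```

>>> {"name": "arm_command", "arguments": {
  "motion": [
    [[0.003,0,0.001],[-0.001,-0.0014,0.01],255],
    [[0.003,0,0.001],[-0.001,-0.0014,0.02],255],
    [[0.003,0,0.001],[-0.001,-0.0014,0.028],255],
    [[0.003,0,0.001],[-0.001,-0.0014,0.033],255],
    [[0.003,0,0.001],[-0.001,-0.0014,0.033],255]
  ]
}}

```text
t: 15.17
ee_pos: [0.5789, -0.2679, 0.0664]
eef_rot: [-3.138, -0.0, 1.343]
ft_force: [-0.2, 0.0, -2.9]
width: 0.061
```

>>> {"name": "arm_command", "arguments": {
  "motion": [
    [[0,0,0],[0,0,0],255],
    [[0,0,0],[0,0,0],255],
    [[0,0,0],[0,0,0],255],
    [[0,0,0],[0,0,0],255],
    [[0,0,0],[0,0,0],255]
  ]
}}

```text
t: 15.58
ee_pos: [0.5801, -0.2686, 0.0691]
eef_rot: [3.141, 0.001, 1.343]
ft_force: [0.8, 0.3, -1.3]
width: 0.061
```

```bash
python3 - <<'E'
from rel import *
w=imaging.capture("wrist"); s=state(); print(s["ee_pos"],s["eef_rot"],s["ft_force"],toolpose(w)[0],s["t"]); rim(w); rel(w)
p,q=toolpose(w)
for dx,dy in((.0693-.0698,.0007),): print("blue centre cam-world",p+R.from_euler("z",166.95,degrees=True).apply([dx,dy,0]))
plan([((.5799,-.2684,.061),grasp(tote(166.9,0)))])
E
```

```text
[ 0.58006589 -0.26853318  0.06898509] [3.14107795e+00 1.02672985e-03 1.34279529e+00] [-0.13925043  0.80633103 -1.52617545] [ 0.5822491  -0.26690221  0.06931696] 15.6333
rim tilt deg [-0.25517106 -0.70678413] z 0.025216749833290423 2000 4889 tool [1.79782840e+02 9.83917346e-02 7.69356858e+01]
blue rim z hist [0.01692955 0.02387887 0.03028754]
tilt deg x,y [ 1.18369894 -1.79102347] rim z 0.022359769300542714 4578
blue +x edge [0.06926442 0.06934461] y edges [array([-0.0299,  0.0315]), array([-0.0298,  0.0312]), array([-0.0296,  0.0311])]
blue centre cam-world [ 0.58257812 -0.26769703  0.06931696]
[0.001, 0.001, 0.001] [0.0001, -0.0002, 0.008] -> [ 0.58  -0.268  0.061]
```

Aligned to about 0.5 mm. I'll lower it gently.

>>> {"name": "arm_command", "arguments": {
  "motion": [
    [[0,0,0],[0,0,0.002],255],
    [[0,0,0],[0,0,0.004],255],
    [[0,0,0],[0,0,0.006],255],
    [[0,0,0],[0,0,0.007],255],
    [[0,0,0],[0,0,0.007],255]
  ]
}}

```text
t: 16.05
ee_pos: [0.5798, -0.2684, 0.0613]
eef_rot: [-3.141, 0.001, 1.343]
ft_force: [0.3, -0.8, -2.5]
width: 0.0604
```

>>> {"name": "arm_command", "arguments": {
  "motion": [
    [[0,0,0],[0,0,0.001],255],
    [[0,0,0],[0,0,0.001],255],
    [[0,0,0],[0,0,0.002],255],
    [[0,0,0],[0,0,0.002],255],
    [[0,0,0],[0,0,0.002],255]
  ]
}}

```text
t: 16.47
ee_pos: [0.5801, -0.2686, 0.061]
eef_rot: [3.141, 0.001, 1.343]
ft_force: [-3.5, 1.8, 7.8]
width: 0.0611
```

>>> {"name": "arm_command", "arguments": {
  "motion": [
    [[0,0,0],[0,0,0],55],
    [[0,0,0],[0,0,0],40],
    [[0,0,0],[0,0,0],20],
    [[0,0,0],[0,0,0],0],
    [[0,0,0],[0,0,0],0]
  ]
}}

```text
t: 16.88
ee_pos: [0.5799, -0.2685, 0.0594]
eef_rot: [-3.141, 0.001, 1.343]
ft_force: [0.2, -0.3, -0.0]
width: 0.0855
```

>>> {"name": "arm_command", "arguments": {
  "motion": [
    [[0,0,0],[0,0,0],0],
    [[0,0,0],[0,0,-0.01],0],
    [[0,0,0],[0,0,-0.02],0],
    [[0,0,0],[0,0,-0.03],0],
    [[0,0,0],[0,0,-0.045],0]
  ]
}}

```text
t: 17.3
ee_pos: [0.5798, -0.2684, 0.1056]
eef_rot: [-3.141, 0.001, 1.343]
ft_force: [-0.1, 0.5, 0.6]
width: 0.0852
```

>>> {"name": "arm_command", "arguments": {
  "motion": [
    [[0,0,0],[0,0,-0.03],0],
    [[0,0,0],[0,0,-0.07],0],
    [[0,0,0],[0,0,-0.11],0],
    [[0,0,0],[0,0,-0.15],0],
    [[0,0,0],[0,0.02,-0.17],0]
  ]
}}

```text
t: 17.72
ee_pos: [0.5989, -0.2731, 0.2835]
eef_rot: [3.133, 0.004, 1.342]
ft_force: [1.3, -0.5, 1.2]
width: 0.0855
```

```bash
python3 - <<'E'
from meas import *
imaging.capture("wrist"); w=imaging.capture("wrist"); C=cloud(w); save(w,"w7"); s=state(); print(s["ee_pos"],s["ft_force"],s["width"],s["t"])
X=C.reshape(-1,3); near=np.hypot(X[:,0]-.582,X[:,1]+.268)<.11
def rect(m,n):
    r=cv2.minAreaRect(X[m][:,:2].astype(np.float32)*1000); print(n,m.sum(),r,np.percentile(X[m][:,2],[5,50,95]))
rect(near&(X[:,2]>.081)&(X[:,2]<.096),"blue"); rect(near&(X[:,2]>.038)&(X[:,2]<.05),"green")
m=near&(X[:,2]>.0845)&(X[:,2]<.092); k=np.linalg.lstsq(np.c_[X[m][:,:2]-[.582,-.268],np.ones(m.sum())],X[m][:,2],rcond=None)[0]; print("tilt",np.degrees(k[:2]),"z",k[2])
E
```

```text
[ 0.6023053  -0.27391269  0.28178891] [-0.19942786  0.00882407  0.41408769] 0.0853782188106557 17.8167
blue 2610 ((583.4432373046875, -268.12548828125), (62.42843246459961, 140.81222534179688), 76.62690734863281) [0.08156506 0.08572305 0.08769008]
green 3873 ((578.0571899414062, -266.2955627441406), (50.985321044921875, 123.84573364257812), 76.91181182861328) [0.04190239 0.0432889  0.04757453]
tilt [ 0.31119651 -0.16239   ] z 0.08617119202864548
```

View pics/w7.png

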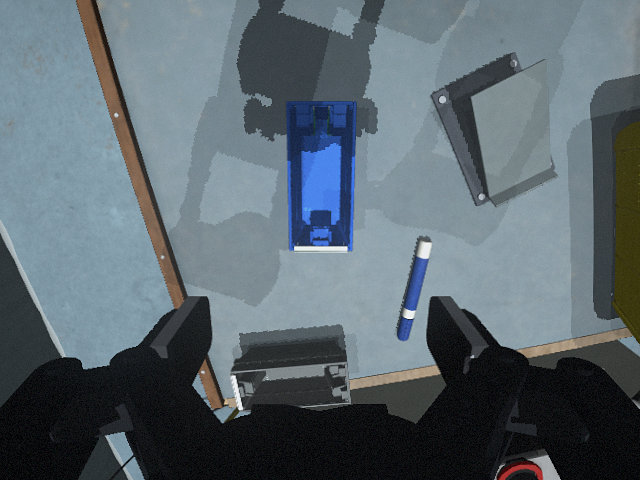

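The blue tote sits level on the green one: its rim is at 86 mm (40+46), tilt is about 0.3°, and it is about 1.2 mm from the green tote's measured centre. Its white plate at (320,248) is at the end away from the robot, over the green tote's plain end. The gripper is clear, so I'm handing in.

```bash
python3 -c "
from rig import env,state
print(state()['t'],env.close_job())"
```

```text
the job is handed in; nothing more can be done
17.8167 None
```

The job is handed in at 17.8 s of the 53 s allowed: the steel race is in the green tote, and the blue tote is stacked on top of it, turned end for end.

- **Race:** I gripped the loose steel race, not the red one, and released it a little above the green tote's floor. Pictures afterwards showed it lying flat inside. The gripper read 26 mm on the 29 mm ring, but the hold was secure.
- **Blue tote:** I gripped it across its collar, lifted it off the stand, levelled it and turned it about 153° to reach the reversed direction. I lowered it until contact, at about 8 N, and let go.
- **Last checks:**
  - The blue rim is at 86 mm, which is the 40 mm lug height plus the 46 mm tote, so it is on the lugs and not nested.
  - It is tilted about 0.3° and centred within about 1.2 mm of the green tote's position measured before stacking.
  - The white plate is over the green tote's plain end.
  - The gripper was open and about 0.2 m clear of the stack.
- **Checks that were weak or disagreed:**
  - Some measurements taken while the arm was still settling were 2–3 mm off, so I repeated them at rest.
  - The wrist camera and the arm's own position reading disagreed by about 2.7 mm. I aligned the totes using camera measurements only, so that error should cancel.
  - The blue tote hides most of the green one, so I did not measure the green tote's position again after stacking.

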